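# Load the setting lane with the pusher from the crock

## Task

Pull the orange-handled wooden pusher out of its terracotta crock and use it to push the two white kiln props on the board, one after the other, into the lane between the guide rails, until they stand upright in single file, closed up against the blue end stop. The props are unfired, so only the pusher may touch them, never the gripper or arm, and they must not be tipped over. Then stand the pusher back in the crock, head down, and let go; leave the crock, the blue pot and the two tall nozzles standing where they are.

Things in the scene. Friction and masses are not known exactly. Their poses are not given: they have to be found in the camera images.
- pusher: Wooden pusher, 210 mm long, 160 g, upright in the crock, head down on its floor, yaw within 0.6 rad of the world axes. Origin: centre of the head's bottom; z up the handle. Head: pale wood, 48 mm wide (x), 30 deep (y), 68 high. Its +y and -y faces both have a vertical groove (28 wide, 10 deep, 60 high) that cradles a prop with the prop's axis 38 mm from the pusher's axis along y; either may push.
- handle (a point): Grip point on the pusher's axis, 185 mm above its bottom. The handle is orange, square, 22 x 22 mm (faces square to the pusher's x and y), from 68 to 210 mm above the bottom.
- crock: Terracotta-coloured open round crock, loose, 0.9 kg, outer diameter 88 mm, height 90 mm, inner diameter 76 mm, floor 8 mm thick. Origin: centre of its underside, on the table. It may stand nearer or farther, changing places with the blue pot.
- board: Grey setting board fixed to the table, 220 mm (x) by 420 mm (y), 15 mm thick, yaw up to 0.25 rad. Origin: centre of its underside, on the table. A lane runs along its +y on the line x = 0 between two straight aluminium rails, inner faces at x = -32 and +32 mm, rails 12 mm thick, 30 mm high above the board, from y = 60 to 197 mm.
- lane_mouth (a point): On the board's top, on the lane's centre line at board y = 20 mm, where the rails' flared entry begins: about 105 mm clear there, narrowing to 64 mm at y = 60 mm. Axes as the board's.
- lane_end (a point): On the board's top, on the lane's centre line at the face of the blue end stop (30 mm high), board y = 185 mm. Two props closed up against the stop have their axes 27 and 81 mm before this point. Axes as the board's.
- prop_a: White solid ceramic kiln prop, an upright cylinder 54 mm in diameter and 70 mm tall, loose, about 0.25 kg. Origin: centre of its underside. It starts on the board before the lane mouth on the board's -x side (x -65 to -42 mm, y -130 to -80 mm in the board's frame).
- prop_b: A second prop, just like prop_a, starting on the board's +x side (x 42 to 65 mm, y -130 to -80 mm).
- pot: Blue open pot, 80 mm in diameter, 62 mm high, loose bystander. Origin: centre of its underside.
- nozzle_a: White ceramic nozzle with a pink tip, 158 mm tall, foot 52 mm in diameter, loose bystander beyond the board. Origin: centre of its underside.
- nozzle_b: A second such nozzle, loose bystander. Origin: centre of its underside.
Mind the look-alikes: they are no part of the job. What is meant by the pusher is not purple or turquoise, and is the smaller of those in its own colour.

How it is judged:
By the outcome, as a careful person would: the job done as asked, in the order asked, and still so for the second after the job is handed in, with the robot touching nothing.
It also fails if it takes over 67 s, if anything falls off the work surface, if the arm or the gripper's body presses on something with over 40 N, if the wrist force passes 120 N, or if a joint passes its speed limit or range.

## Robot

A 6-joint arm with a two-finger parallel gripper is mounted at the origin on the work surface. World frame = base frame: x ahead of the robot, y to its left, z up, the work surface at z = 0. Lengths are in m, angles in rad, forces in N, time in s.
With the tool pointing down it reaches from about 0.375 to 0.825 m from the base axis. Payload 5.5 kg.
Tool frame: the origin (TCP) lies at the very end of the fingers, on their centre line; the grasp point (between the pads) lies bot.hold_point_z behind it (bot.hold_point_z is the distance from the TCP to the grasp point, in m); z points along the fingers, y is the line along which they close (so a half turn about z gives the same grasp; the last joint's range is limited). The gripper opens to 85 mm and grips with 20 to 120 N. Pads are 22 mm wide; open, the fingers measure 114 mm over their backs; the gripper's body (76 mm by 85 mm) begins 54 mm behind the grasp point. The pads swing forward as they close: fully open they stand 13 mm farther back than shut.
Start: joints at [1.209, 0.314, -0.047, 1.21, 0, 1.571], TCP at [0.212, 0.561, 0.231] pointing down, gripper open.
Joint ranges: [-2.67, 2.67], [-0.69, 1.73], [-1.03, 1.25], [-2.08, 2.16], [-1.42, 1.45], [-3.14, 3.14]. Speed limits (rad/s): [2.39, 2.39, 3.01, 3.14, 3.14, 3.14].

## Interface

Orientations are given as [roll, pitch, yaw] about the fixed x, y, z axes, in that order (R = Rz(yaw) Ry(pitch) Rx(roll)).
In Python, from rig import bot gives the robot as it stands.
- The arm moves only by the tool arm_command, never from a script. Its argument "commands" is a list of rows, each a list of 3 entries, a list of its own where there are three numbers: the finger opening in m, from 0 to 0.0854, then the shift along the tool's x, y, z in m, then the turn, a rotation vector about the tool's x, y, z in degrees. A call has 1 to 10 rows; each row shifts and turns the commanded pose from where the row before left it, along the tool's axes as they then stand; what a row does not reach is not made up. A row lasts 1/8 s, in which the tool goes at most 62.5 mm and 10.7 degrees, less where a joint would pass 70% of its speed; a pose out of reach is approached as far as the arm can. A call is refused whole if a number of a shift passes 0.0625 or a number of a turn 10.7, either way. A call with a gripper value outside its range is refused whole. The fingers move at their own pace and stop on an object; "newtons" is the grip in N (left out, the last holds). Time passes only in rows, so rows that do not move let the fingers close. It gives the time, the measured TCP pose, the force, the opening and the grip force at its end, in the units of the state.
- bot.state(): the state, without advancing time (a new reading comes with each control period).
- bot.camera(name): name is "scene" or "top"; returns the picture (420x560x3 uint8, blue, green, red); there is no depth.
- bot.camera_model(name): a dict with "vfov" (degrees; the focal length in pixels is half the picture's height over the tangent of half this angle, whatever the lens; pixels are square), "cx", "cy" (the principal point, pixels), "world_from_camera" (4x4, takes a point from camera to world coordinates). Camera axes: x right, y up, looking along -z (the intrinsics and any distortion apply to the point x, -y, -z); pixel columns grow to the right and rows downward; lengths in m; the calibration is good to about 2 mm. A picture is of the moment at which its call begins. camera_model takes no time and is no camera call.
- bot.sign_off(): hands the job in; it is judged then, once.
The state is a dict: "time_s": time; "joint_pos": joint angles; "joint_velocities": joint speeds; "joint_efforts": joint torques, N m; "tool_pos": TCP position; "tool_rot": TCP orientation; "wrist_force": force on the tool from outside, world axes, zero at the start; "torque": the same for the moment, N m; "gripper_width": opening from 0.0 (shut) to 1.0 (fully open); "finger_force": force on a finger pad.
Only numpy, scipy, OpenCV 4.12 (cv2) and the standard library are available. Lean on these libraries where they do the work, as an engineer would, in place of code of your own. Each camera call takes 0.05 s, during which the arm holds its last target. There are 200 camera calls.

## Working session

There is one attempt and no reset: what is moved stays moved. The work goes in short steps, Python scripts to look and compute and a tool call to move; the robot and the scene stay as the last step left them, time stands still between calls to the robot, and variables do not carry over. Pictures are saved under pics/ and viewed, at most 10 in all, crops included, and the job is handed in when it is done.

Besides the shell and the picture viewer there is one more tool, called after "Emit:" as a command line: name --argument value ..., lists and objects as JSON in quotes. arm_command: Moves the arm, as the interface text tells. Its arguments: {"type":"object","properties":{"commands":{"type":"array"},"newtons":{"type":"number"}},"required":["commands"]}

```bash
mkdir -p pics; ls; python3 - <<'E'
from rig import bot
import cv2,numpy as np
for n in("scene","top"):
    cv2.imwrite(f"pics/{n}0.png",bot.camera(n)); m=bot.camera_model(n); print(n,{k:(np.round(v,4).tolist() if k=="world_from_camera" else v) for k,v in m.items()})
print(bot.state(),bot.hold_point_z)
E
```

```text
pics
scene {'vfov': 48.38412030611645, 'cx': 278.02408254809325, 'cy': 210.06725069077117, 'world_from_camera': [[-0.1947, -0.8266, 0.528, 1.173], [0.9808, -0.1694, 0.0965, 0.0441], [0.0097, 0.5367, 0.8437, 1.0186], [0.0, 0.0, 0.0, 1.0]]}
top {'vfov': 48.487194207888365, 'cx': 283.23404362903057, 'cy': 214.34051216021317, 'world_from_camera': [[0.0183, 0.9871, -0.1592, 0.4418], [-0.9998, 0.0161, -0.0153, -0.0796], [-0.0125, 0.1594, 0.9871, 1.1628], [0.0, 0.0, 0.0, 1.0]]}
{'time_s': 0.1, 'joint_pos': array([ 1.20903166e+00,  3.14155860e-01, -4.79816298e-02,  1.21017114e+00,
        5.18814841e-06,  1.57079297e+00]), 'joint_velocities': array([-0.00066292, -0.00208743,  0.00367434, -0.00216403, -0.00072279,
        0.00089096]), 'joint_efforts': array([ 3.51468589e-04, -5.40769100e+01,  3.40540302e+01,  1.12718053e-02,
       -5.78728361e-06,  1.08648672e-05]), 'tool_pos': array([0.2121734 , 0.56068882, 0.23051932]), 'tool_rot': array([-3.14008035e+00, -5.19322554e-06,  2.77983134e+00]), 'wrist_force': array([ 0.00117184, -0.52645128,  0.57624507]), 'torque': array([0.04015229, 0.01397273, 0.01941674]), 'finger_force': 0.0, 'gripper_width': 0.999508307995422} 0.0187
```

View pics/scene0.png

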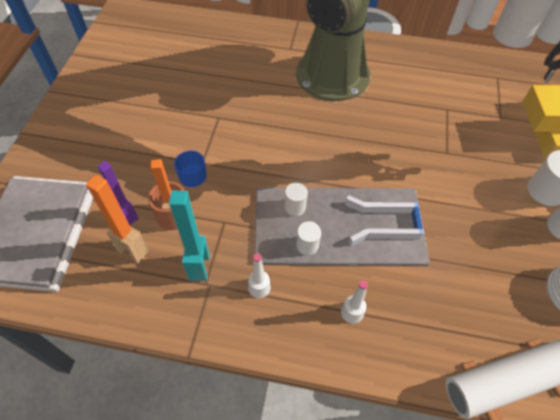

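View pics/top0.png

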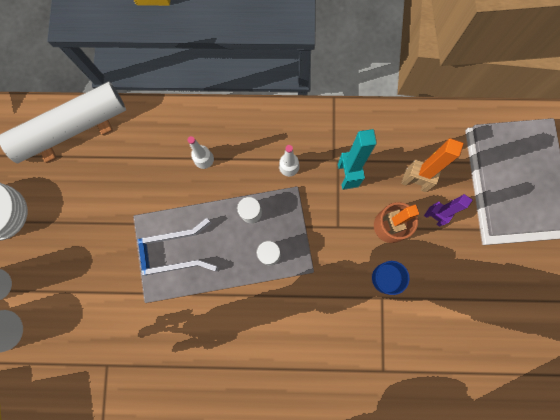

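The pusher candidates are:
- Small orange in the crock: scene (162,180), top (403,215).
- Large orange standing free: scene (115,215), top (435,165).
- Purple: scene (118,195).
- Turquoise: scene (190,235).

The one meant is the small orange one in the terracotta crock. The crock is farther away than the blue pot, which is at top (390,278). Next I'll confirm with enlarged crops.

```bash
python3 - <<'E'
import cv2,numpy as np
t=cv2.imread("pics/top0.png");s=cv2.imread("pics/scene0.png")
r=lambda i,x,y,w,h,k:cv2.resize(i[y:y+h,x:x+w],None,fx=k,fy=k,interpolation=cv2.INTER_CUBIC)
cv2.imwrite("pics/c1.png",r(t,125,180,195,130,4))
cv2.imwrite("pics/c2.png",np.hstack([r(t,360,160,80,120,5),r(s,130,140,80,120,5)]))
E
```

```text
(no output)
```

View pics/c1.png

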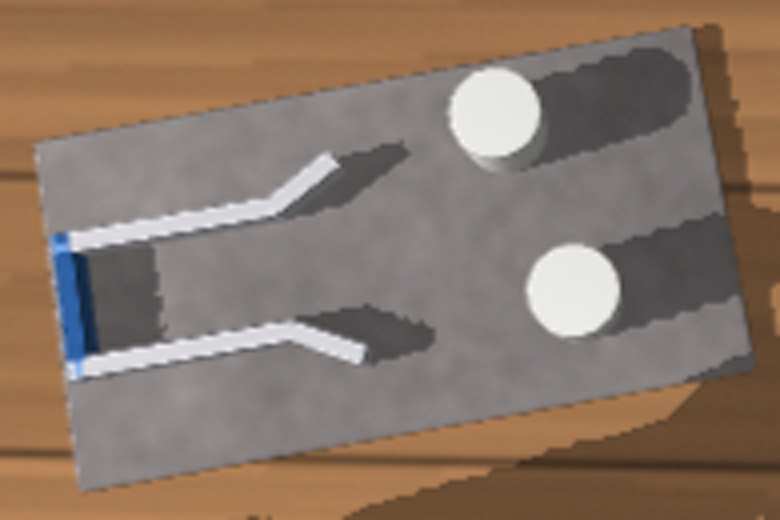

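View pics/c2.png

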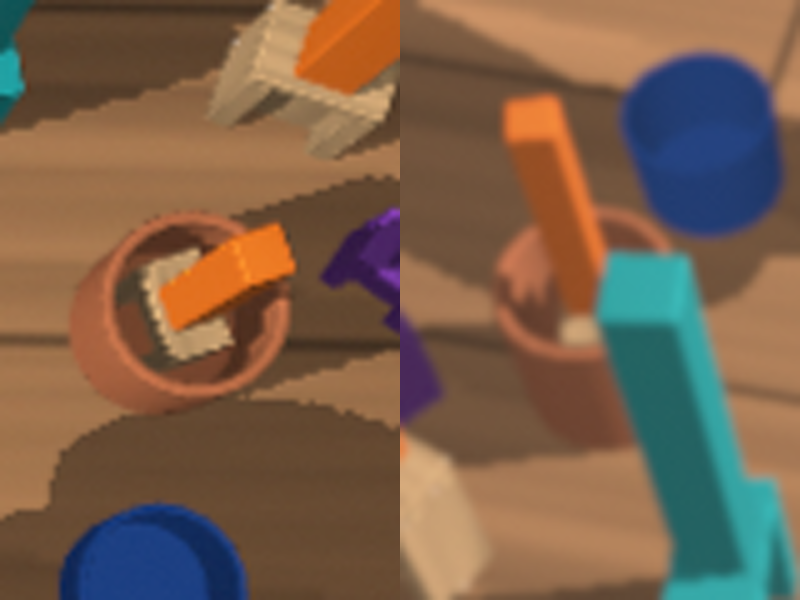

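Confirmed: the small orange handle stands in the crock, with its top at about top px (412.5,210). The prop tops are at crop px (573,290), which is prop_a, and (494,113), which is prop_b. The board corners are clear.

```bash
cat > h.py <<'E'
import numpy as np,cv2,json
from rig import bot
from scipy.optimize import least_squares
K1={"top":0.,"scene":0.}
def cam(n):
    m=bot.camera_model(n);f=210/np.tan(np.radians(m["vfov"]/2))
    return np.array([[f,0,m["cx"]],[0,f,m["cy"]],[0,0,1]]),np.array(m["world_from_camera"])
def unproj(n,px,z,k1=None):
    K,T=cam(n);k1=K1[n] if k1 is None else k1
    u=cv2.undistortPoints(np.array(px,float).reshape(-1,1,2),K,np.array([k1,0,0,0.]))[:,0]
    d=np.c_[u[:,0],-u[:,1],-np.ones(len(u))]@T[:3,:3].T
    return (T[:3,3]+d*((z-T[2,3])/d[:,2])[:,None])[:,:2]
def proj(n,P,k1=None):
    K,T=cam(n);k1=K1[n] if k1 is None else k1
    c=(np.atleast_2d(P)-T[:3,3])@T[:3,:3];c=c*[1,-1,-1]
    return cv2.projectPoints(c,np.zeros(3),np.zeros(3),K,np.array([k1,0,0,0.]))[0][:,0]
E
python3 - <<'E'
from h import *
ct=(np.array([[36,143],[690,27],[752,370],[82,491]])+.5)/4-.5+[125,180]
g=cv2.cvtColor(cv2.imread("pics/scene0.png"),cv2.COLOR_BGR2GRAY)
cs=cv2.cornerSubPix(g,np.array([[427,264],[254,263],[257,189],[423,190]],np.float32).reshape(-1,1,2),(5,5),(-1,-1),(3,30,.01))[:,0]
print(cs)
L=np.array([[.11,.21],[.11,-.21],[-.11,-.21],[-.11,.21]])
def place(p): 
    c,s=np.cos(p[2]),np.sin(p[2]);return L@np.array([[c,s],[-s,c]])+p[:2]
for n,c in(("top",ct),("scene",cs)):
  for k in (0,None):
    f=lambda p:(unproj(n,c,.015,p[3] if k is None else k)-place(p)).ravel()
    r=least_squares(f,[.45,.15,.1,0]);print(n,r.x.round(4),(r.fun*1e3).round(1))
def o5(p):return (np.array(p)+.5)/5-.5
print("top  pusher",unproj("top",o5([265,254])+[360,160],.218),"crock",unproj("top",o5([198,303])+[360,160],.09))
print("scene pusher",unproj("scene",o5([133,118])+[130,140],.218))
q=unproj("top",o5([[234,237],[280,225],[295,268],[248,283]])+[360,160],.218);d=np.roll(q,-1,0)-q
print(q.round(4).tolist(),np.linalg.norm(d,axis=1),np.degrees(np.arctan2(d[:,1],d[:,0])))
# handle base (vertical?) front quad lower corners ~ z=.076
print(unproj("top",o5([[158,288],[178,332]])+[360,160],.076))
print("props",unproj("top",(np.array([[573,290.],[494,113]])+.5)/4-.5+[125,180],.085))
E
```

```text
[[429.5321  262.6108 ]
 [254.      263.     ]
 [256.83362 190.62517]
 [423.      190.     ]]
top [0.5517 0.0876 0.1947 0.    ] [-0.8 -2.4 -1.5  1.7  0.7  3.5  1.7 -2.8]
top [ 0.5508  0.0899  0.1955 -0.1165] [ 0.1 -0.1 -0.7 -0.8  1.1  1.  -0.5 -0.1]
scene [0.5562 0.0919 0.193  0.    ] [-5.8 -7.2 -2.  -4.5  8.5 -1.4 -0.7 13.1]
scene [0.5563 0.0905 0.1935 0.0748] [-6.4 -8.9 -2.4 -3.1  8.4  0.1  0.4 11.9]
top  pusher [[ 0.60660502 -0.32976853]] crock [[ 0.60537667 -0.33211004]]
scene pusher [[ 0.6071643  -0.32879686]]
[[0.6135, -0.3173], [0.6188, -0.3362], [0.601, -0.3418], [0.5945, -0.3225]] [0.01966259 0.01866514 0.02039025 0.01972862] [ -74.34324192 -162.42554443  108.67546649   15.43964347]
[[ 0.61433911 -0.31680286]
 [ 0.59360586 -0.32576608]]
props [[ 0.52650746 -0.02903145]
 [ 0.62960407  0.01982309]]
```

```bash
sed -i 's/"top":0./"top":-0.1165/' h.py; cat >> h.py <<'E'
from scipy.spatial.transform import Rotation as Rn
BO=np.array([.5508,.0899]);BY=.1955
def b2w(p):
    c,s=np.cos(BY),np.sin(BY);return np.atleast_2d(p)@np.array([[c,s],[-s,c]])+BO
def w2b(p):
    c,s=np.cos(BY),np.sin(BY);return (np.atleast_2d(p)-BO)@np.array([[c,-s],[s,c]])
E
python3 - <<'E'
from h import *
o=lambda p,k,a:(np.array(p,float)+.5)/k-.5+a
T=[360,160]
print("pusher",unproj("top",o([265,254],5,T),.218),"crock",unproj("top",o([198,303],5,T),.09))
q=unproj("top",o([[234,237],[280,225],[295,268],[248,283]],5,T),.218);d=np.roll(q,-1,0)-q
print(q.mean(0),np.linalg.norm(d,axis=1).round(4),np.degrees(np.arctan2(d[:,1],d[:,0])).round(1))
l=unproj("top",o([[158,288],[178,332]],5,T),.076);print("low handle -> axis", l.mean(0)+.011*np.array([np.sin(.29),-np.cos(.29)]))
h=unproj("top",o([[140,268],[172,362]],5,T),.076);print("head edge",h.tolist(),np.linalg.norm(h[1]-h[0]),np.degrees(np.arctan2(*(h[0]-h[1])[::-1])))
pr=unproj("top",o([[573,290],[494,113]],4,[125,180]),.085);print("props",pr,w2b(pr))
# rail / stop checks: stop top face edges at z .045
print("stop face",w2b(unproj("top",o([[80,250],[97,352]],4,[125,180]),.045)),"rail ends",w2b(unproj("top",o([[338,160],[363,355]],4,[125,180]),.045)))
for nm,p,z in(("turq head",[350,168],.05),("turq top",[367,139],.26),("bigorange top",[453,148],.26),("purple top",[465,202],.2),("nozzA",[290,165],.02),("nozzB",[202,155],.02),("pot",[390,278],.062)): print(nm,unproj("top",p,z))
E
```

```text
pusher [[ 0.60671996 -0.33220589]] crock [[ 0.60530775 -0.33408691]]
[ 0.60704581 -0.33191275] [0.0202 0.0189 0.0209 0.0199] [ -74.5 -162.1  108.4   15.7]
low handle -> axis [ 0.60702891 -0.3335359 ]
head edge [[0.6237783172520903, -0.30998203443407957], [0.5791338639765351, -0.32445773962970953]] 0.04693264587879125 17.964985970058727
props [[ 0.52642887 -0.02900155]
 [ 0.62961371  0.01987988]] [[-0.04700434 -0.11190229]
 [ 0.06371046 -0.0839964 ]]
stop face [[ 0.03298776  0.18188672]
 [-0.03032068  0.17988296]] rail ends [[ 0.05964134  0.01681315]
 [-0.05987936  0.02010118]]
turq head [[ 0.73939892 -0.22458715]]
turq top [[ 0.74449727 -0.23228584]]
bigorange top [[ 0.72978666 -0.40879449]]
purple top [[ 0.62993666 -0.45126066]]
nozzA [[ 0.7526904  -0.07671322]]
nozzB [[0.77620894 0.14841648]]
pot [[ 0.47168883 -0.31649635]]
```

```bash
cat >> h.py <<'E'
def plan(wps,start=None,vmax=.055,wmax=10,grip=None):
    """wps: (x,y,z,yaw_deg[,speed m/row]) of the TCP, tool down -> rows of tool shifts/turns, rounded"""
    s=bot.state();p=np.array(s["tool_pos"] if start is None else start[:3]);y=np.degrees(s["tool_rot"][2]) if start is None else start[3]
    rows=[]
    for w in wps:
        d=np.array(w[:3])-p;dy=(w[3]-y+180)%360-180
        v=w[4] if len(w)>4 else vmax
        n=max(1,int(np.ceil(max(np.linalg.norm(d)/v,abs(dy)/wmax))))
        p0,y0=p.copy(),y
        for i in range(1,n+1):
            t=p0+d*i/n;yt=y0+dy*i/n
            R=Rn.from_euler("xyz",[180,0,y],degrees=True)
            sh=np.round(R.inv().apply(t-p),4);sh=np.round(sh*2000)/2000
            tr=round(-(yt-y),1)
            rows.append((sh+0).round(4).tolist()+[tr]);p=p+R.apply(sh);y=y-tr
    for i,r in enumerate(rows):print(i,r)
    print("end",p.round(4),round(y,1))
E
python3 -c "
from h import *
plan([(.26,.45,.29,165),(.607,-.333,.29,197.2)])"
```

```text
0 [-0.028, -0.029, -0.02, np.float64(-1.9)]
1 [-0.027, -0.0295, -0.0195, np.float64(-1.9)]
2 [-0.026, -0.031, -0.02, np.float64(-1.9)]
3 [-0.0335, -0.0415, 0.0, np.float64(-2.0)]
4 [-0.0325, -0.043, 0.0, np.float64(-2.0)]
5 [-0.0305, -0.044, 0.0, np.float64(-2.0)]
6 [-0.029, -0.0445, 0.0, np.float64(-2.1)]
7 [-0.0275, -0.046, 0.0, np.float64(-2.0)]
8 [-0.026, -0.047, 0.0, np.float64(-2.0)]
9 [-0.024, -0.048, 0.0, np.float64(-2.0)]
10 [-0.0225, -0.0485, 0.0, np.float64(-2.0)]
11 [-0.0205, -0.049, 0.0, np.float64(-2.0)]
12 [-0.019, -0.05, 0.0, np.float64(-2.0)]
13 [-0.0175, -0.051, 0.0, np.float64(-2.1)]
14 [-0.0155, -0.051, 0.0, np.float64(-2.0)]
15 [-0.0135, -0.052, 0.0, np.float64(-2.0)]
16 [-0.012, -0.052, 0.0, np.float64(-2.0)]
17 [-0.01, -0.0525, 0.0, np.float64(-2.0)]
18 [-0.008, -0.053, 0.0, np.float64(-2.0)]
end [ 0.6071 -0.333   0.29  ] 197.2
```

Emit:
arm_command --commands '[[0.085,[-0.028,-0.029,-0.02],[0,0,-1.9]],[0.085,[-0.027,-0.0295,-0.0195],[0,0,-1.9]],[0.085,[-0.026,-0.031,-0.02],[0,0,-1.9]],[0.085,[-0.0335,-0.0415,0],[0,0,-2]],[0.085,[-0.0325,-0.043,0],[0,0,-2]],[0.085,[-0.0305,-0.044,0],[0,0,-2]],[0.085,[-0.029,-0.0445,0],[0,0,-2.1]],[0.085,[-0.0275,-0.046,0],[0,0,-2]],[0.085,[-0.026,-0.047,0],[0,0,-2]],[0.085,[-0.024,-0.048,0],[0,0,-2]]]' --newtons 100

```text
time_s: 1.35
tool_pos: [0.4123, 0.1058, 0.2907]
tool_rot: [3.142, 0.0, 3.127]
wrist_force: [1.1, 0.7, 0.4]
gripper_width: 0.998
finger_force: 0.0
```

Emit:
arm_command --commands '[[0.085,[-0.0225,-0.0485,0],[0,0,-2]],[0.085,[-0.0205,-0.049,0],[0,0,-2]],[0.085,[-0.019,-0.05,0],[0,0,-2]],[0.085,[-0.0175,-0.051,0],[0,0,-2.1]],[0.085,[-0.0155,-0.051,0],[0,0,-2]],[0.085,[-0.0135,-0.052,0],[0,0,-2]],[0.085,[-0.012,-0.052,0],[0,0,-2]],[0.085,[-0.01,-0.0525,0],[0,0,-2]],[0.085,[-0.008,-0.053,0],[0,0,-2]],[0.085,[0,0,0],[0,0,0]]]'

```text
time_s: 2.6
tool_pos: [0.6074, -0.3357, 0.2878]
tool_rot: [3.14, -0.002, -2.845]
wrist_force: [0.7, 1.0, 0.0]
gripper_width: 0.996
finger_force: 0.0
```

Emit:
arm_command --commands '[[0.085,[0,0,0],[0,0,0]],[0.085,[0,0,0.03],[0,0,0]],[0.085,[0,0,0.03],[0,0,0]],[0.085,[0,0,0.03],[0,0,0]],[0.085,[0,0,0.024],[0,0,0]],[0.085,[0,0,0],[0,0,0]]]'

```text
time_s: 3.35
tool_pos: [0.6057, -0.3303, 0.1755]
tool_rot: [3.139, -0.002, -2.841]
wrist_force: [-0.1, 0.4, -0.2]
gripper_width: 0.993
finger_force: 0.0
```

```bash
python3 - <<'E'
from h import *
t=bot.camera("top");s=bot.camera("scene")
r=lambda i,x,y,w,h,k:cv2.resize(i[y:y+h,x:x+w],None,fx=k,fy=k,interpolation=cv2.INTER_CUBIC)
cv2.imwrite("pics/g1.png",np.hstack([r(t,350,140,100,150,4),r(s,110,110,100,150,4)]))
E
```

```text
(no output)
```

View pics/g1.png

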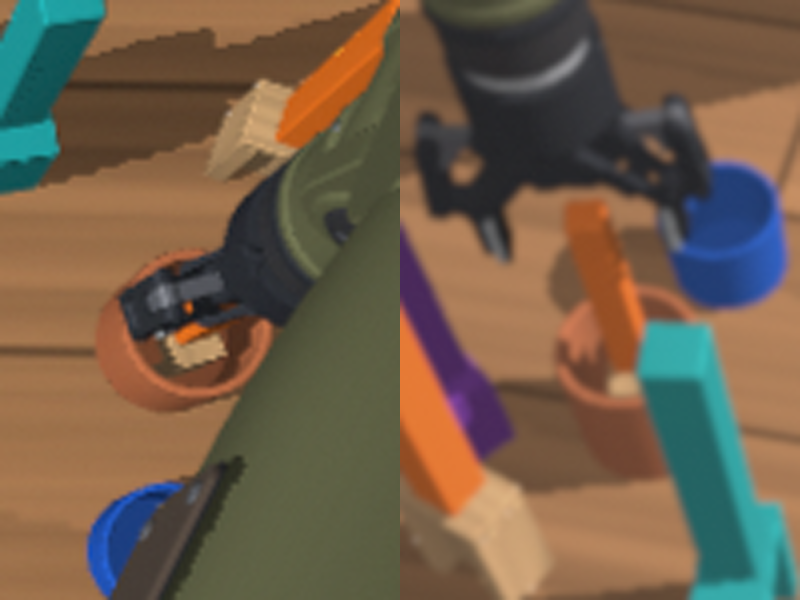

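The fingers straddle the small orange handle (crop right, about (590,240)) and stay clear of the neighbouring objects. Closing.

Emit:
arm_command --commands '[[0.05,[0,0,0],[0,0,0]],[0.03,[0,0,0],[0,0,0]],[0.01,[0,0,0],[0,0,0]],[0.0,[0,0,0],[0,0,0]],[0.0,[0,0,0],[0,0,0]],[0.0,[0,0,0],[0,0,0]]]' --newtons 100

```text
time_s: 4.2
tool_pos: [0.6075, -0.3325, 0.1773]
tool_rot: [-3.141, 0.001, -2.842]
wrist_force: [-0.1, 1.1, 5.1]
gripper_width: 0.243
finger_force: 98.1
```

```bash
cat >> h.py <<'E'
def bw(bx,by,h,z,*v):
    w=b2w([bx/1e3,by/1e3])[0];return (w[0],w[1],z,180+np.degrees(BY)-h,*v)
def curve(P0,P1,P2,yend,z,step,yoff=38,first=53):
    """pusher poses pushing a prop along a Bezier, then straight to yend (mm, board)"""
    P0,P1,P2=map(np.array,(P0,P1,P2));out=[]
    t0=(P1-P0)/np.linalg.norm(P1-P0);h=np.degrees(np.arctan2(*t0))
    out.append(bw(*(P0-first*t0),h,z))
    L=np.linalg.norm(P1-P0)+np.linalg.norm(P2-P1)
    n=int(np.ceil(L/step))
    for t in np.linspace(0,1,n+1):
        p=(1-t)**2*P0+2*t*(1-t)*P1+t*t*P2;d=(1-t)*(P1-P0)+t*(P2-P1);d=d/np.linalg.norm(d)
        out.append(bw(*(p-yoff*d),np.degrees(np.arctan2(*d)),z,.05))
    out.append(bw(0,yend-yoff,0,z,step/1e3));return out
E
python3 -c "
from h import *
c=curve((-47,-112),(0,-20),(0,45),158,.188,9)
a=c[0]
plan([(.607,-.333,.32,197.2,.04),(a[0],a[1],.32,a[3],.05),(a[0],a[1],.188,a[3],.035)]+c[1:],start=(.6071,-.333,.176,197.2))
print(a)"
```

```text
0 [0.0, 0.0, -0.036, -0.0]
1 [0.0, 0.0, -0.036, -0.0]
2 [0.0, 0.0, -0.036, -0.0]
3 [0.0, 0.0, -0.036, -0.0]
4 [0.0025, 0.045, 0.0, np.float64(5.5)]
5 [0.007, 0.0445, 0.0, np.float64(5.5)]
6 [0.0115, 0.0435, 0.0, np.float64(5.5)]
7 [0.015, 0.0425, 0.0, np.float64(5.5)]
8 [0.0195, 0.0405, 0.0, np.float64(5.5)]
9 [0.023, 0.0385, 0.0, np.float64(5.6)]
10 [0.0, 0.0, 0.033, np.float64(-0.0)]
11 [0.0, 0.0, 0.033, np.float64(-0.0)]
12 [0.0, 0.0, 0.033, np.float64(-0.0)]
13 [0.0, 0.0, 0.033, np.float64(-0.0)]
14 [0.0, 0.015, 0.0, np.float64(-0.0)]
15 [-0.0005, 0.011, 0.0, np.float64(-0.9)]
16 [-0.0005, 0.0105, 0.0, np.float64(-0.9)]
17 [-0.0005, 0.01, 0.0, np.float64(-1.0)]
18 [-0.0005, 0.01, 0.0, np.float64(-1.0)]
19 [-0.0005, 0.01, 0.0, np.float64(-1.1)]
20 [-0.0005, 0.0095, 0.0, np.float64(-1.1)]
21 [-0.001, 0.0095, 0.0, np.float64(-1.2)]
22 [-0.0005, 0.009, 0.0, np.float64(-1.3)]
23 [-0.001, 0.009, 0.0, np.float64(-1.3)]
24 [-0.0005, 0.0085, 0.0, np.float64(-1.3)]
25 [-0.001, 0.0085, 0.0, np.float64(-1.5)]
26 [-0.001, 0.008, 0.0, np.float64(-1.5)]
27 [-0.001, 0.008, 0.0, np.float64(-1.6)]
[... 212 characters left out ...]
)]
33 [-0.0015, 0.0065, 0.0, np.float64(-2.1)]
34 [0.0, 0.0085, 0.0, np.float64(-0.0)]
35 [0.0, 0.009, 0.0, np.float64(-0.0)]
36 [0.0, 0.0085, 0.0, np.float64(-0.0)]
37 [0.0, 0.009, 0.0, np.float64(-0.0)]
38 [0.0, 0.0085, 0.0, np.float64(-0.0)]
39 [0.0, 0.009, 0.0, np.float64(-0.0)]
40 [0.0, 0.0085, 0.0, np.float64(-0.0)]
41 [0.0, 0.0085, 0.0, np.float64(-0.0)]
42 [0.0, 0.009, 0.0, np.float64(-0.0)]
43 [0.0, 0.0085, 0.0, np.float64(-0.0)]
44 [0.0, 0.009, 0.0, np.float64(-0.0)]
45 [0.0, 0.0085, 0.0, np.float64(-0.0)]
46 [0.0, 0.0085, 0.0, np.float64(-0.0)]
end [0.5278 0.2074 0.188 ] 191.2
(np.float64(0.5119680516471594), np.float64(-0.08007902399777862), 0.188, np.float64(164.14021875733434))
```

Emit:
arm_command --commands '[[0,[0,0,-0.024],[0,0,0]],[0,[0,0,-0.04],[0,0,0]],[0,[0,0,-0.04],[0,0,0]],[0,[0,0,-0.04],[0,0,0]],[0,[0.0025,0.045,0],[0,0,5.5]],[0,[0.007,0.0445,0],[0,0,5.5]],[0,[0.0115,0.0435,0],[0,0,5.5]],[0,[0.015,0.0425,0],[0,0,5.5]],[0,[0.0195,0.0405,0],[0,0,5.5]],[0,[0.023,0.0385,0],[0,0,5.6]]]'

```text
time_s: 5.45
tool_pos: [0.5113, -0.0788, 0.3201]
tool_rot: [-3.141, -0.001, 2.86]
wrist_force: [0.3, 0.9, -3.1]
gripper_width: 0.244
finger_force: 98.2
```

Emit:
arm_command --commands '[[0,[0,0,0],[0,0,0]],[0,[0,0,0.03],[0,0,0]],[0,[0,0,0.03],[0,0,0]],[0,[0,0,0.03],[0,0,0]],[0,[0,0,0.02],[0,0,0]],[0,[0,0,0],[0,0,0]],[0,[0,0,0],[0,0,0]]]'

```text
time_s: 6.32
tool_pos: [0.5128, -0.0804, 0.2114]
tool_rot: [-3.141, 0.001, 2.863]
wrist_force: [-0.2, -0.1, -1.5]
gripper_width: 0.246
finger_force: 98.1
```

```bash
python3 - <<'E'
from h import *
t=bot.camera("top");s=bot.camera("scene")
r=lambda i,x,y,w,h,k:cv2.resize(i[y:y+h,x:x+w],None,fx=k,fy=k,interpolation=cv2.INTER_CUBIC)
cv2.imwrite("pics/g2.png",np.hstack([r(t,230,180,100,150,4),r(s,200,130,100,150,4)]))
E
```

```text
(no output)
```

View pics/g2.png

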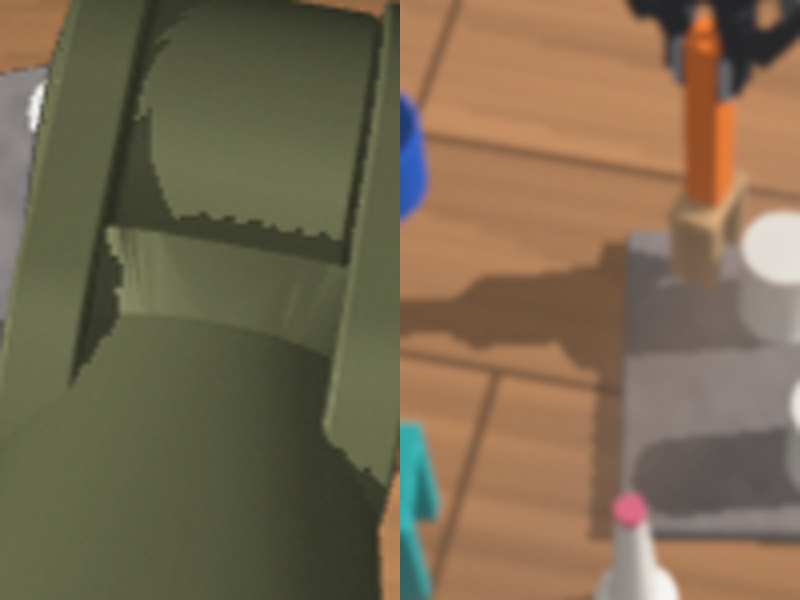

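The scene crop shows the pusher upright behind prop_a, facing it, just above the board. Lowering the last 22 mm and pushing.

Emit:
arm_command --commands '[[0,[0,0,0.011],[0,0,0]],[0,[0,0,0.011],[0,0,0]],[0,[0,0,0],[0,0,0]],[0,[0,0.0075,0],[0,0,0]],[0,[0,0.0075,0],[0,0,0]],[0,[-0.0005,0.011,0],[0,0,-0.9]],[0,[-0.0005,0.0105,0],[0,0,-0.9]],[0,[-0.0005,0.01,0],[0,0,-1]],[0,[-0.0005,0.01,0],[0,0,-1]]]'

```text
time_s: 7.55
tool_pos: [0.5293, -0.0253, 0.1891]
tool_rot: [-3.141, 0.001, 2.931]
wrist_force: [-0.4, -4.6, 2.3]
gripper_width: 0.248
finger_force: 98.8
```

```bash
python3 - <<'E'
from h import *
s=bot.camera("scene")
r=lambda i,x,y,w,h,k:cv2.resize(i[y:y+h,x:x+w],None,fx=k,fy=k,interpolation=cv2.INTER_CUBIC)
cv2.imwrite("pics/g3.png",r(s,240,130,200,150,4))
E
```

```text
(no output)
```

View pics/g3.png

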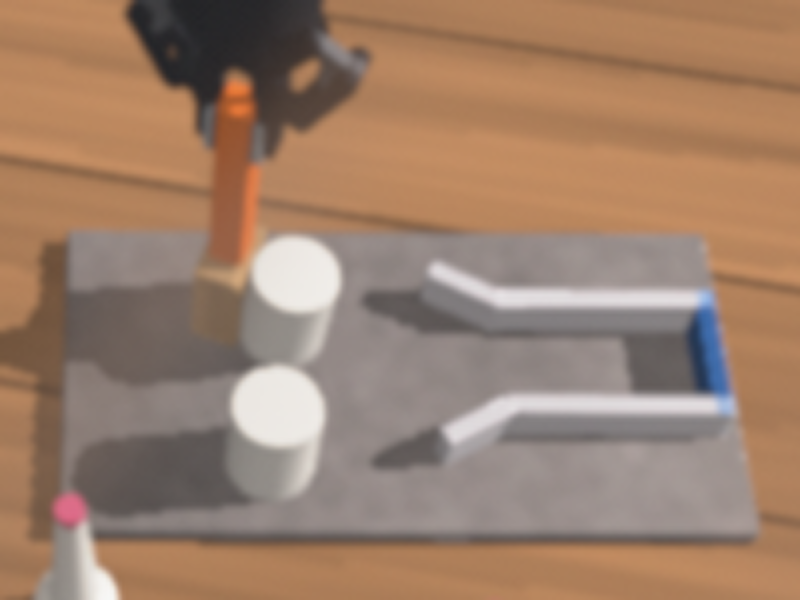

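Prop_a is upright and cradled at crop (290,300), and is moving toward the mouth. The upward force suggests the head is grazing the board, so I'll raise it 3 mm and go on.

Emit:
arm_command --commands '[[0,[0,0,-0.003],[0,0,0]],[0,[0,0,0],[0,0,0]],[0,[-0.0005,0.01,0],[0,0,-1.1]],[0,[-0.0005,0.0095,0],[0,0,-1.1]]]'

```text
time_s: 8.1
tool_pos: [0.5339, -0.0064, 0.1917]
tool_rot: [-3.142, -0.0, 2.969]
wrist_force: [0.0, -1.6, -1.8]
gripper_width: 0.247
finger_force: 98.2
```

Emit:
arm_command --commands '[[0,[-0.001,0.0095,0],[0,0,-1.2]],[0,[-0.0005,0.009,0],[0,0,-1.3]],[0,[-0.001,0.009,0],[0,0,-1.3]],[0,[-0.0005,0.0085,0],[0,0,-1.3]],[0,[-0.001,0.0085,0],[0,0,-1.5]],[0,[-0.001,0.008,0],[0,0,-1.5]],[0,[-0.001,0.008,0],[0,0,-1.6]],[0,[-0.001,0.008,0],[0,0,-1.7]],[0,[-0.001,0.0075,0],[0,0,-1.7]],[0,[-0.001,0.0075,0],[0,0,-1.9]]]'

```text
time_s: 9.35
tool_pos: [0.5487, 0.0762, 0.1918]
tool_rot: [3.142, 0.0, -3.051]
wrist_force: [0.6, -1.4, -2.0]
gripper_width: 0.24
finger_force: 98.2
```

Emit:
arm_command --commands '[[0,[-0.001,0.007,0],[0,0,-1.9]],[0,[-0.0015,0.0075,0],[0,0,-2.1]],[0,[-0.0015,0.0065,0],[0,0,-2.1]],[0,[0,0.0085,0],[0,0,0]],[0,[0,0.009,0],[0,0,0]],[0,[0,0.0085,0],[0,0,0]],[0,[0,0,0],[0,0,0]],[0,[0,0,0],[0,0,0]]]'

```text
time_s: 10.35
tool_pos: [0.5449, 0.1228, 0.1918]
tool_rot: [3.141, -0.0, -2.946]
wrist_force: [0.2, -0.9, -2.4]
gripper_width: 0.243
finger_force: 98.3
```

```bash
cat > look.py <<'E'
from h import *
import sys
s=bot.camera("scene")
cv2.imwrite("pics/%s.png"%sys.argv[1],cv2.resize(s[130:280,240:440],None,fx=4,fy=4,interpolation=cv2.INTER_CUBIC))
hsv=cv2.cvtColor(s,cv2.COLOR_BGR2HSV);m=((hsv[...,1]<25)&(hsv[...,2]>195)).astype(np.uint8)
m[:170]=0;m[275:]=0;m[:,:230]=0;m[:,440:]=0
n,l,st,c=cv2.connectedComponentsWithStats(m)
for i in range(1,n):
    if st[i,4]>40: print(st[i].tolist(),c[i].round(1),(w2b(unproj("scene",c[i],.085))*1e3).round(1))
st=bot.state();print((w2b(st["tool_pos"][:2])*1e3).round(1),st["tool_pos"][2].round(4),np.degrees(st["tool_rot"]).round(1))
E
python3 look.py g4
```

```text
[351, 199, 68, 42, 777] [382.2 216.6] [[24.4 87.9]]
[298, 222, 23, 30, 425] [310.  233.1] [[ 69.9 -83.6]]
[259, 262, 8, 13, 42] [261.5 269.5] [[ 162.1 -193.3]]
[[ 0.6 33.3]] 0.1918 [ 180.    -0.  -168.8]
```

Emit:
arm_command --commands '[[0,[0,0.009,0],[0,0,0]],[0,[0,0.009,0],[0,0,0]],[0,[0,0.009,0],[0,0,0]],[0,[0,0.009,0],[0,0,0]],[0,[0,0.009,0],[0,0,0]],[0,[0,0.009,0],[0,0,0]],[0,[0,0.009,0],[0,0,0]],[0,[0,0.008,0],[0,0,0]],[0,[0,0.006,0],[0,0,0]],[0,[0,0,0],[0,0,0]]]'

```text
time_s: 11.65
tool_pos: [0.5299, 0.1989, 0.1917]
tool_rot: [3.141, -0.0, -2.946]
wrist_force: [0.4, -1.0, -3.2]
gripper_width: 0.242
finger_force: 98.2
```

Emit:
arm_command --commands '[[0,[0,0.003,0],[0,0,0]],[0,[0,0.003,0],[0,0,0]],[0,[0,0.003,0],[0,0,0]],[0,[0,0,0],[0,0,0]]]'

```text
time_s: 12.15
tool_pos: [0.5289, 0.2055, 0.1922]
tool_rot: [-3.138, 0.001, -2.947]
wrist_force: [0.4, -6.4, 3.1]
gripper_width: 0.248
finger_force: 99.0
```

```bash
python3 -c "
from h import *
c=curve((64,-84),(0,5),(0,50),104,.192,9)
a=c[0]; s=bw(0,119,0,.191)[:4]
plan([bw(0,95,0,.191,.01),bw(0,95,0,.3,.04),(a[0],a[1],.3,a[3],.05),(a[0],a[1],.192,a[3],.035)]+c[1:],start=s)
print(a)"
```

```text
0 [0.0, -0.008, 0.0, np.float64(-0.0)]
1 [0.0, -0.008, 0.0, np.float64(-0.0)]
2 [0.0, -0.008, 0.0, np.float64(-0.0)]
3 [0.0, 0.0, -0.0365, np.float64(-0.0)]
4 [0.0, 0.0, -0.036, np.float64(-0.0)]
5 [0.0, 0.0, -0.0365, np.float64(-0.0)]
6 [-0.019, -0.0445, 0.0, np.float64(-7.1)]
7 [-0.0135, -0.0465, 0.0, np.float64(-7.2)]
8 [-0.0075, -0.0475, 0.0, np.float64(-7.1)]
9 [-0.0015, -0.0485, 0.0, np.float64(-7.2)]
10 [0.005, -0.048, 0.0, np.float64(-7.1)]
11 [0.0, 0.0, 0.027, np.float64(-0.0)]
12 [0.0, 0.0, 0.027, np.float64(-0.0)]
13 [0.0, 0.0, 0.027, np.float64(-0.0)]
14 [-0.0005, 0.0, 0.027, np.float64(-0.0)]
15 [0.0005, 0.015, 0.0, np.float64(-0.0)]
16 [0.0, 0.012, 0.0, np.float64(0.8)]
17 [0.0005, 0.0115, 0.0, np.float64(0.8)]
18 [0.0005, 0.011, 0.0, np.float64(1.0)]
19 [0.001, 0.011, 0.0, np.float64(1.0)]
20 [0.0005, 0.01, 0.0, np.float64(1.1)]
21 [0.0005, 0.0095, 0.0, np.float64(1.1)]
22 [0.001, 0.0095, 0.0, np.float64(1.4)]
23 [0.0005, 0.009, 0.0, np.float64(1.4)]
24 [0.001, 0.0085, 0.0, np.float64(1.6)]
25 [0.001, 0.008, 0.0, np.float64(1.7)]
26 [0.0015, 0.0075, 0.0, np.float64(2.0)]
27 [0.001, 0.0075, 0.0, np.float64(2.1)]
28 [0.0015, 0.0065, 0.0, np.float64(2.4)]
29 [0.002, 0.0065, 0.0, np.float64(2.7)]
30 [0.0015, 0.0065, 0.0, np.float64(3.1)]
31 [0.002, 0.0055, 0.0, np.float64(3.4)]
32 [0.0025, 0.0055, 0.0, np.float64(3.8)]
33 [0.003, 0.0055, 0.0, np.float64(4.3)]
34 [0.0, 0.009, 0.0, np.float64(-0.0)]
35 [0.0, 0.009, 0.0, np.float64(-0.0)]
36 [0.0, 0.009, 0.0, np.float64(-0.0)]
37 [0.0, 0.009, 0.0, np.float64(-0.0)]
38 [0.0, 0.009, 0.0, np.float64(-0.0)]
39 [0.0, 0.009, 0.0, np.float64(-0.0)]
end [0.5378 0.1546 0.192 ] 191.2
(np.float64(0.6686104807844245), np.float64(-0.016266540683917738), 0.192, np.float64(226.9212792070979))
```

Emit:
arm_command --commands '[[0,[0,-0.004,0],[0,0,0]],[0,[0,-0.008,0],[0,0,0]],[0,[0,-0.012,0],[0,0,0]],[0,[0,0,0],[0,0,0]],[0,[0,0,-0.0365],[0,0,0]],[0,[0,0,-0.036],[0,0,0]],[0,[0,0,-0.0365],[0,0,0]],[0,[-0.019,-0.0445,0],[0,0,-7.1]],[0,[-0.0135,-0.0465,0],[0,0,-7.2]],[0,[-0.0075,-0.0475,0],[0,0,-7.1]]]'

```text
time_s: 13.4
tool_pos: [0.6157, 0.0631, 0.301]
tool_rot: [3.141, 0.001, -2.569]
wrist_force: [0.9, -0.6, -1.1]
gripper_width: 0.249
finger_force: 98.3
```

Emit:
arm_command --commands '[[0,[-0.0015,-0.0485,0],[0,0,-7.2]],[0,[0.005,-0.048,0],[0,0,-7.1]],[0,[0,0,0],[0,0,0]],[0,[0,0,0],[0,0,0]]]'

```text
time_s: 13.9
tool_pos: [0.6689, -0.0161, 0.3004]
tool_rot: [3.14, 0.0, -2.325]
wrist_force: [0.0, -0.2, -2.7]
gripper_width: 0.245
finger_force: 98.6
```

```bash
python3 look.py g5
```

```text
[348, 196, 72, 23, 565] [394.8 206.5] [[ -4.4 121.5]]
[303, 221, 18, 31, 327] [312.5 233.8] [[ 71.6 -78. ]]
[351, 229, 68, 12, 283] [382.3 231.8] [[65.5 83.2]]
[260, 262, 7, 13, 41] [261.5 269.7] [[ 162.5 -193.1]]
[[  95.2 -126.4]] 0.3007 [ 179.9    0.  -133.1]
```

View pics/g5.png

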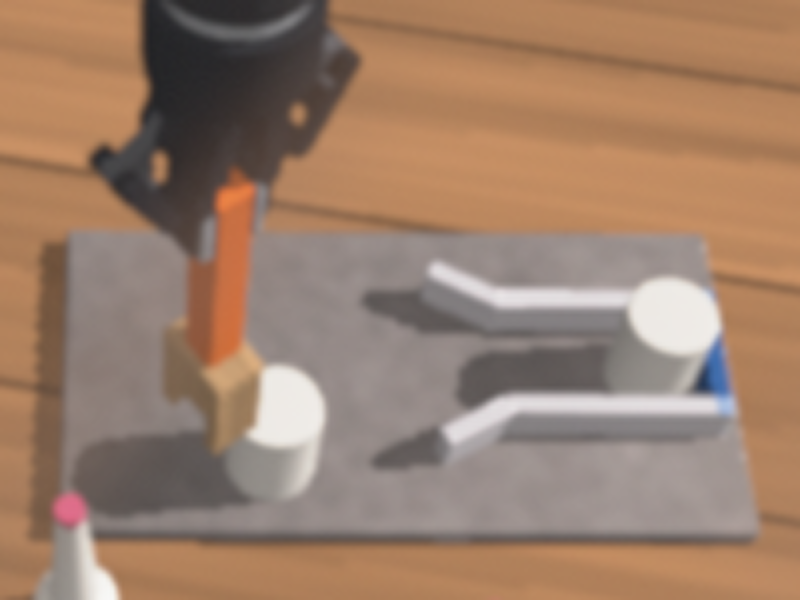

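Prop_a stands upright by the blue stop (crop (665,330)). The pusher hangs behind prop_b (crop (275,430)) with its groove facing the prop. Descending and pushing.

Emit:
arm_command --commands '[[0,[0,0,0.027],[0,0,0]],[0,[0,0,0.027],[0,0,0]],[0,[0,0,0.027],[0,0,0]],[0,[0,0,0.017],[0,0,0]],[0,[0,0,0.01],[0,0,0]],[0,[0,0,0],[0,0,0]],[0,[0,0.0075,0],[0,0,0]],[0,[0,0.0075,0],[0,0,0]],[0,[0,0.012,0],[0,0,0.8]],[0,[0.0005,0.0115,0],[0,0,0.8]]]'

```text
time_s: 15.2
tool_pos: [0.6412, 0.0099, 0.1939]
tool_rot: [-3.139, 0.001, -2.353]
wrist_force: [2.6, -2.5, 1.3]
gripper_width: 0.241
finger_force: 99.1
```

```bash
python3 look.py g6
```

```text
[348, 196, 72, 23, 577] [394.5 206.4] [[ -4.6 120.8]]
[312, 216, 19, 32, 348] [321.  227.7] [[ 55.5 -57.6]]
[351, 229, 68, 12, 286] [382.2 231.8] [[65.5 83.1]]
[260, 262, 7, 13, 41] [261.5 269.7] [[ 162.5 -193.1]]
[[ 71.9 -94.5]] 0.1936 [-180.     0.  -134.8]
```

View pics/g6.png

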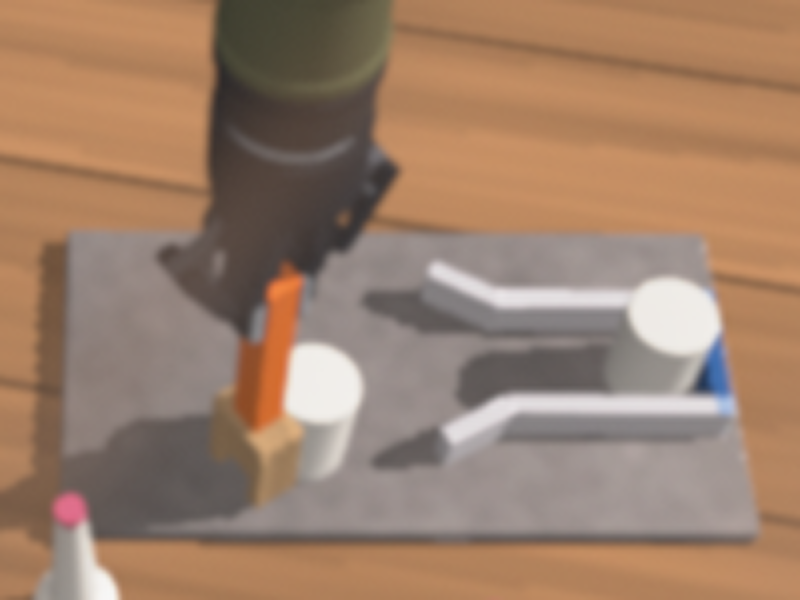

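Prop_b is upright and cradled in the groove at crop (315,410). Continuing along the curve.

Emit:
arm_command --commands '[[0,[0.0005,0.011,0],[0,0,1]],[0,[0.001,0.011,0],[0,0,1]],[0,[0.0005,0.01,0],[0,0,1.1]],[0,[0.0005,0.0095,0],[0,0,1.1]],[0,[0.001,0.0095,0],[0,0,1.4]],[0,[0.0005,0.009,0],[0,0,1.4]],[0,[0.001,0.0085,0],[0,0,1.6]],[0,[0.001,0.008,0],[0,0,1.7]],[0,[0.0015,0.0075,0],[0,0,2]],[0,[0.001,0.0075,0],[0,0,2.1]]]'

```text
time_s: 16.5
tool_pos: [0.574, 0.0743, 0.1924]
tool_rot: [3.141, -0.001, -2.605]
wrist_force: [0.9, -3.6, 1.3]
gripper_width: 0.247
finger_force: 99.2
```

Emit:
arm_command --commands '[[0,[0.0015,0.0065,0],[0,0,2.4]],[0,[0.002,0.0065,0],[0,0,2.7]],[0,[0.0015,0.0065,0],[0,0,3.1]],[0,[0.002,0.0055,0],[0,0,3.4]],[0,[0.0025,0.0055,0],[0,0,3.8]],[0,[0.003,0.0055,0],[0,0,4.3]],[0,[0,0.006,0],[0,0,0]],[0,[0,0,0],[0,0,0]],[0,[0,0,0],[0,0,0]]]'

```text
time_s: 17.62
tool_pos: [0.5472, 0.1082, 0.1924]
tool_rot: [3.141, -0.001, -2.946]
wrist_force: [-0.5, -0.8, -1.6]
gripper_width: 0.248
finger_force: 98.8
```

```bash
python3 look.py g7
```

```text
[359, 198, 61, 21, 772] [389.2 207.4] [[ -1.5 107.6]]
[351, 229, 68, 12, 287] [382.2 231.8] [[65.4 83. ]]
[260, 262, 7, 13, 41] [261.5 269.7] [[ 162.5 -193.1]]
[[ 0.2 18.5]] 0.1925 [ 1.800e+02 -1.000e-01 -1.688e+02]
```

Emit:
arm_command --commands '[[0,[0,0.006,0],[0,0,0]],[0,[0,0.008,0],[0,0,0]],[0,[0,0.008,0],[0,0,0]],[0,[0,0.008,0],[0,0,0]],[0,[0,0.006,0],[0,0,0]],[0,[0,0.004,0],[0,0,0]],[0,[0,0,0],[0,0,0]],[0,[0,0,0],[0,0,0]]]'

```text
time_s: 18.68
tool_pos: [0.5397, 0.1474, 0.1924]
tool_rot: [3.141, -0.001, -2.947]
wrist_force: [-0.1, -1.5, -2.9]
gripper_width: 0.246
finger_force: 98.6
```

Emit:
arm_command --commands '[[0,[0,0.003,0],[0,0,0]],[0,[0,0.002,0],[0,0,0]],[0,[0,0.002,0],[0,0,0]],[0,[0,0,0],[0,0,0]]]'

```text
time_s: 19.18
tool_pos: [0.5394, 0.1513, 0.1931]
tool_rot: [-3.135, 0.001, -2.948]
wrist_force: [1.5, -9.6, 0.8]
gripper_width: 0.25
finger_force: 99.2
```

Emit:
arm_command --commands '[[0,[0,0.0015,0],[0,0,0]],[0,[0,0.0015,0],[0,0,0]],[0,[0,0,0],[0,0,0]],[0,[0,0,0],[0,0,0]]]'

```text
time_s: 19.68
tool_pos: [0.5391, 0.1531, 0.1931]
tool_rot: [-3.133, 0.001, -2.949]
wrist_force: [1.7, -11.9, 1.3]
gripper_width: 0.247
finger_force: 98.8
```

```bash
python3 look.py g8
```

```text
[348, 196, 14, 8, 51] [354.1 199.5] [[-23.8  26.1]]
[377, 199, 43, 20, 683] [398.5 208.2] [[  0.4 129.7]]
[351, 229, 68, 12, 286] [382.2 231.8] [[65.4 83.2]]
[260, 262, 7, 13, 41] [261.5 269.7] [[ 162.5 -193.1]]
[[ 0.7 64.2]] 0.1931 [-179.5    0.  -168.9]
```

```bash
python3 -c "
from h import *
plan([bw(0,44,0,.192,.012),bw(0,44,0,.33,.035),(.54,-.1,.33,194,.05),(.607,-.333,.33,197.2,.05)],start=bw(0,68,0,.192)[:4])"
```

```text
0 [0.0, -0.008, 0.0, np.float64(-0.0)]
1 [0.0, -0.008, 0.0, np.float64(-0.0)]
2 [0.0, -0.008, 0.0, np.float64(-0.0)]
3 [0.0, 0.0, -0.0345, np.float64(-0.0)]
4 [0.0, 0.0, -0.0345, np.float64(-0.0)]
5 [0.0, 0.0, -0.0345, np.float64(-0.0)]
6 [0.0, 0.0, -0.0345, np.float64(-0.0)]
7 [0.0095, -0.0455, 0.0, np.float64(-0.6)]
8 [0.01, -0.0455, 0.0, np.float64(-0.5)]
9 [0.0105, -0.0455, 0.0, np.float64(-0.6)]
10 [0.0105, -0.0455, 0.0, np.float64(-0.5)]
11 [0.0115, -0.045, 0.0, np.float64(-0.6)]
12 [-0.0015, -0.0485, 0.0, np.float64(-0.6)]
13 [-0.0015, -0.0485, 0.0, np.float64(-0.7)]
14 [-0.0005, -0.0485, 0.0, np.float64(-0.6)]
15 [0.0, -0.0485, 0.0, np.float64(-0.7)]
16 [0.0, -0.0485, 0.0, np.float64(-0.6)]
end [ 0.6072 -0.3329  0.33  ] 197.2
```

Emit:
arm_command --commands '[[0,[0,-0.004,0],[0,0,0]],[0,[0,-0.008,0],[0,0,0]],[0,[0,-0.012,0],[0,0,0]],[0,[0,0,0],[0,0,0]],[0,[0,0,-0.0345],[0,0,0]],[0,[0,0,-0.0345],[0,0,0]],[0,[0,0,-0.0345],[0,0,0]],[0,[0,0,-0.0345],[0,0,0]]]'

```text
time_s: 20.72
tool_pos: [0.5425, 0.1338, 0.332]
tool_rot: [3.141, 0.0, -2.946]
wrist_force: [0.3, 0.2, -1.6]
gripper_width: 0.24
finger_force: 98.9
```

Emit:
arm_command --commands '[[0,[0.0095,-0.0455,0],[0,0,-0.6]],[0,[0.01,-0.0455,0],[0,0,-0.5]],[0,[0.0105,-0.0455,0],[0,0,-0.6]],[0,[0.0105,-0.0455,0],[0,0,-0.5]],[0,[0.0115,-0.045,0],[0,0,-0.6]],[0,[0,0,0],[0,0,0]],[0,[0,0,0],[0,0,0]]]'

```text
time_s: 21.6
tool_pos: [0.5403, -0.0991, 0.3308]
tool_rot: [3.141, 0.0, -2.898]
wrist_force: [-1.5, -0.2, -1.4]
gripper_width: 0.245
finger_force: 99.4
```

```bash
python3 - <<'E'
from h import *
t=bot.camera("top");s=bot.camera("scene")
r=lambda i,x,y,w,h,k:cv2.resize(i[y:y+h,x:x+w],None,fx=k,fy=k,interpolation=cv2.INTER_CUBIC)
cv2.imwrite("pics/g9.png",np.vstack([np.hstack([r(t,130,200,130,100,3),r(s,310,170,130,100,3)]),np.hstack([r(t,350,190,130,100,3),r(s,200,120,130,100,3)])]))
st=bot.state();print(st["tool_pos"],st["tool_rot"],st["wrist_force"],st["gripper_width"])
E
```

```text
[ 0.54030624 -0.0984454   0.33082274] [ 3.14095312e+00  2.28452310e-04 -2.89657761e+00] [ 0.04982645  0.67150327 -1.53226091] 0.24439998507717503
```

View pics/g9.png

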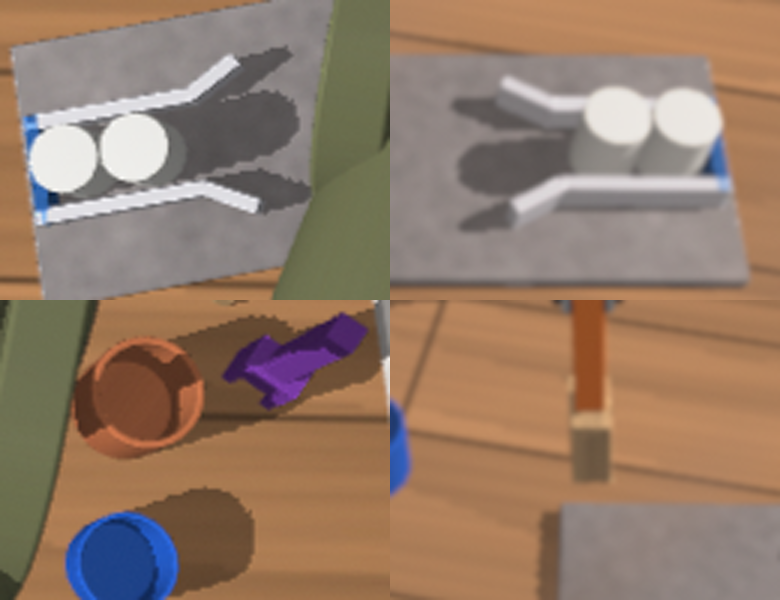

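Both props stand upright in single file in the lane (crop (63,158) and (134,148)). The crock and pot are unmoved, and the crock is empty at crop (149,392). I'll check prop closure and the crock centre numerically.

```bash
cat > m.py <<'E'
from h import *
from scipy.ndimage import map_coordinates
t=bot.camera("top")
# rectify prop-top plane z=.085 to board frame, 0.25 mm/px: bx -40..40, by 50..200
def rect(z,pts):
    P=np.c_[pts,np.full(len(pts),z)];return proj("top",P)
bx,by=np.meshgrid(np.arange(-40,40,.5),np.arange(60,200,.5))
uv=rect(.085,b2w(np.c_[bx.ravel(),by.ravel()]/1e3)).astype(np.float32).reshape(*bx.shape,2)
im=cv2.remap(t,uv[...,0],uv[...,1],cv2.INTER_CUBIC)
hsv=cv2.cvtColor(im,cv2.COLOR_BGR2HSV);m=((hsv[...,2]>218)&(hsv[...,1]<20)).astype(np.float32)
# best pair of 54mm discs by template
k=np.zeros((121,121),np.float32);yy,xx=np.mgrid[-60:61,-60:61];d=np.hypot(xx,yy);k[d<=54]=1;k[(d>54)&(d<=59)]=-1.5
r=cv2.filter2D(m,-1,k,borderType=cv2.BORDER_CONSTANT);out=[]
for _ in range(2):
    i=np.unravel_index(r.argmax(),r.shape);out.append((bx[i],by[i],r[i]/k[k>0].sum()));r[max(0,i[0]-40):i[0]+41]=-9e9
print("props board mm",out)
E
python3 m.py; python3 - <<'E'
from h import *
p=lambda x,y:(np.array([x,y-300.])+.5)/3-.5+[350,190]
print("crock rim centre",unproj("top",p(149,392),.09),"pot",unproj("top",p(122,560),.062))
E
```

```text
props board mm [(np.float64(0.0), np.float64(159.5), np.float32(0.90224165)), (np.float64(-1.5), np.float64(103.0), np.float32(0.90153086))]
crock rim centre [[ 0.60499774 -0.33439541]] pot [[ 0.47560308 -0.31733101]]
```

```bash
cat >> m.py <<'E'
g=cv2.cvtColor(im,cv2.COLOR_BGR2GRAY).astype(float)
for x0 in(-3,-1,1):
    c=g[:,int((x0+40)*2)-2:int((x0+40)*2)+3].mean(1)
    print(x0,[int(v) for v in c[::2]][10:])
for b in (104,158):   # transverse width through each centre
    print(b,[int(v) for v in g[int((b-60)*2)-2:int((b-60)*2)+3].mean(0)][::4])
E
python3 m.py
```

```text
props board mm [(np.float64(0.0), np.float64(159.5), np.float32(0.90295243)), (np.float64(-1.5), np.float64(103.0), np.float32(0.9008748))]
-3 [106, 104, 104, 103, 103, 129, 175, 217, 236, 235, 236, 236, 235, 235, 235, 235, 235, 235, 235, 235, 236, 235, 235, 235, 236, 235, 235, 235, 236, 236, 236, 236, 236, 236, 236, 235, 235, 235, 236, 236, 236, 236, 236, 236, 236, 236, 236, 237, 237, 237, 236, 237, 237, 237, 237, 237, 241, 243, 223, 191, 166, 161, 173, 192, 214, 233, 236, 235, 236, 235, 235, 235, 235, 235, 235, 235, 235, 235, 235, 235, 235, 235, 235, 235, 235, 235, 235, 235, 235, 235, 235, 235, 235, 236, 236, 236, 236, 236, 236, 236, 236, 236, 236, 237, 237, 237, 237, 237, 237, 236, 236, 237, 238, 236, 231, 223, 205, 188, 165, 144, 128, 118, 119, 120, 122, 124, 125, 124, 124, 124]
-1 [104, 104, 105, 99, 103, 138, 188, 226, 237, 235, 236, 235, 235, 235, 235, 235, 235, 235, 235, 235, 236, 236, 235, 235, 235, 235, 235, 235, 236, 236, 235, 235, 235, 235, 236, 236, 235, 236, 236, 236, 236, 236, 236, 236, 236, 236, 236, 237, 237, 236, 236, 236, 237, 237, 237, 237, 241, 238, 218, 191, 173
[... 706 characters left out ...]
4, 234, 234, 234, 234, 235, 235, 235, 235, 235, 235, 235, 235, 235, 235, 236, 236, 235, 235, 235, 235, 236, 236, 236, 236, 236, 236, 236, 236, 236, 236, 236, 236, 236, 236, 236, 236, 236, 236, 236, 236, 236, 239, 244, 237, 218, 194, 167, 151, 136, 129, 126, 122, 121, 120, 120, 121, 122, 122]
104 [221, 231, 202, 141, 133, 145, 165, 215, 240, 237, 237, 236, 236, 237, 237, 236, 236, 236, 235, 236, 235, 235, 235, 235, 235, 235, 236, 235, 235, 235, 235, 236, 227, 218, 225, 222, 221, 219, 234, 209]
158 [224, 241, 203, 112, 84, 88, 107, 189, 242, 237, 236, 236, 236, 236, 235, 235, 235, 235, 235, 235, 235, 235, 235, 235, 236, 235, 235, 235, 235, 234, 235, 235, 237, 225, 215, 221, 224, 223, 236, 199]
```

The props measure about 56.5 mm apart, so a gap of roughly 2 mm remains. The hard press probably leaned them over the 30 mm stop. I'll go back and close the gap gently, with the pusher tilted so it contacts low on the prop.

```bash
python3 -c "
from h import *
a=bw(0,38,0,.33)
plan([(*a,.05),bw(0,38,0,.19,.035)],start=(.54,-.1,.33,194))"
```

```text
0 [-0.0115, 0.044, 0.0, np.float64(0.6)]
1 [-0.0115, 0.044, 0.0, np.float64(0.5)]
2 [-0.0105, 0.044, 0.0, np.float64(0.6)]
3 [-0.0105, 0.0445, 0.0, np.float64(0.5)]
4 [-0.01, 0.044, 0.0, np.float64(0.6)]
5 [0.0, 0.0, 0.028, np.float64(-0.0)]
6 [0.0, 0.0, 0.028, np.float64(-0.0)]
7 [0.0, 0.0, 0.028, np.float64(-0.0)]
8 [0.0, 0.0, 0.028, np.float64(-0.0)]
9 [0.0, 0.0, 0.028, np.float64(-0.0)]
end [0.5435 0.127  0.19  ] 191.2
```

Emit:
arm_command --commands '[[0,[-0.0115,0.044,0],[0,0,0.6]],[0,[-0.0115,0.044,0],[0,0,0.5]],[0,[-0.0105,0.044,0],[0,0,0.6]],[0,[-0.0105,0.0445,0],[0,0,0.5]],[0,[-0.01,0.044,0],[0,0,0.6]],[0,[0,0,0],[0,0,0]],[0,[0,0,0],[0,0,0]],[0,[0,0,0.03],[0,0,0]],[0,[0,0,0.03],[0,0,0]],[0,[0,0,0.03],[0,0,0]]]'

```text
time_s: 23.05
tool_pos: [0.5439, 0.1263, 0.2401]
tool_rot: [-3.141, 0.0, -2.948]
wrist_force: [-0.2, 0.8, -1.5]
gripper_width: 0.24
finger_force: 99.7
```

Emit:
arm_command --commands '[[0,[0,0,0.03],[0,0,0]],[0,[0,0,0.014],[0,0,0]],[0,[0,0,0.006],[0,0,0]],[0,[0,0,0],[-1.5,0,0]],[0,[0,0,0],[-1.5,0,0]],[0,[0,0,0],[0,0,0]],[0,[0,0.005,0.0005],[0,0,0]],[0,[0,0.005,0],[0,0,0]],[0,[0,0,0],[0,0,0]],[0,[0,0,0],[0,0,0]]]'

```text
time_s: 24.3
tool_pos: [0.5418, 0.1375, 0.1908]
tool_rot: [3.089, -0.0, -2.946]
wrist_force: [-0.1, -0.1, -0.9]
gripper_width: 0.247
finger_force: 99.6
```

Emit:
arm_command --commands '[[0,[0,0.003,0],[0,0,0]],[0,[0,0.002,0],[0,0,0]],[0,[0,0.002,0.0005],[0,0,0]],[0,[0,0.001,0],[0,0,0]],[0,[0,0,0],[0,0,0]],[0,[0,0,0],[0,0,0]]]'

```text
time_s: 25.05
tool_pos: [0.5404, 0.1446, 0.1906]
tool_rot: [3.09, -0.0, -2.947]
wrist_force: [0.3, -5.4, -1.8]
gripper_width: 0.25
finger_force: 99.6
```

Emit:
arm_command --commands '[[0,[0,0.001,0],[0,0,0]],[0,[0,0,0],[0,0,0]],[0,[0,0,0],[0,0,0]]]'

```text
time_s: 25.42
tool_pos: [0.5404, 0.1451, 0.1908]
tool_rot: [3.092, 0.0, -2.947]
wrist_force: [0.9, -6.0, -0.8]
gripper_width: 0.244
finger_force: 99.6
```

Emit:
arm_command --commands '[[0,[0,0.001,0],[0,0,0]],[0,[0,0,0],[0,0,0]],[0,[0,0,0],[0,0,0]]]'

```text
time_s: 25.8
tool_pos: [0.5404, 0.1455, 0.1909]
tool_rot: [3.093, 0.0, -2.947]
wrist_force: [0.9, -6.7, 0.5]
gripper_width: 0.242
finger_force: 99.7
```

```bash
cat > m2.py <<'E'
from h import *
def prof(n,t):
    bx,by=np.meshgrid(np.arange(-40,40,.5),np.arange(60,200,.5))
    P=np.c_[b2w(np.c_[bx.ravel(),by.ravel()]/1e3),np.full(bx.size,.085)]
    uv=proj(n,P).astype(np.float32).reshape(*bx.shape,2)
    g=cv2.cvtColor(cv2.remap(t,uv[...,0],uv[...,1],cv2.INTER_CUBIC),cv2.COLOR_BGR2GRAY).astype(float)
    for x0 in range(-12,13,4):
        c=g[:,int((x0+40)*2)-2:int((x0+40)*2)+3].mean(1)[::2]
        print(n,x0,"|".join("".join("%4d"%v for v in c[a:b]) for a,b in((10,24),(60,84),(114,136))))
import sys
for n in sys.argv[1:]:
    t=bot.camera(n);cv2.imwrite("pics/raw_%s_%d.png"%(n,int(bot.state()["time_s"]*100)),t);prof(n,t)
E
python3 m2.py scene
```

```text
scene -12   95  97 100 112 124 144 167 186 208 219 229 233 234 235| 236 234 233 232 229 227 223 221 219 218 218 220 224 227 230 232 233 234 234 235 235 235 235 235| 230 226 217 205 192 175 164 152 146 142 142 142 142 142 142 142 143 143 143 143 143 143
scene -8   99 104 116 134 153 178 197 214 226 229 235 235 235 235| 236 236 236 234 232 228 223 219 217 217 220 224 229 232 233 235 235 235 235 235 235 235 235 235| 235 233 230 225 212 202 186 171 160 149 145 142 141 142 142 141 141 142 142 142 142 142
scene -4  106 116 137 157 179 202 215 228 231 233 235 235 235 235| 237 237 235 234 230 224 218 214 213 216 221 227 232 233 234 235 235 235 235 235 235 235 235 235| 237 236 235 231 226 218 202 187 169 157 148 142 141 140 140 141 141 141 141 142 142 142
scene 0  117 131 153 171 193 209 220 230 232 235 235 235 235 235| 237 237 235 234 230 224 219 216 216 219 224 229 233 234 235 235 235 235 235 235 235 235 235 235| 237 237 237 234 232 222 211 196 177 162 147 142 138 137 138 138 139 139 139 139 139 139
scene 4  134 151 166 181 198 210 222 228 231 234 234 235 235 235| 237 237 236 234 229 223 216 210 209 213 220 227 230 234 235 235 235 235 235 235 235 235 235 235| 237 237 237 237 232 225 216 196 178 158 146 138 134 135 136 137 137 137 136 136 137 137
scene 8  157 167 174 184 193 202 213 220 228 230 233 234 235 235| 237 237 237 232 225 215 201 189 188 198 210 220 228 233 233 235 235 235 235 235 235 235 235 235| 237 237 237 234 227 220 203 184 165 149 143 137 136 136 136 137 137 137 137 136 136 136
scene 12  174 176 177 177 176 180 186 195 206 215 224 229 232 234| 236 236 232 221 208 189 171 161 162 172 189 203 219 225 230 233 234 235 235 235 235 235 235 235| 237 236 234 227 218 204 186 169 153 146 141 139 140 140 140 139 139 139 139 139 139 138
```

```bash
cat > m3.py <<'E'
import sys;sys.argv=["x"]
from m2 import *
import glob
c=cv2.imread("pics/g9.png")[:300,390:780]
s=np.zeros((420,560,3),np.uint8);s[170:270,310:440]=cv2.resize(c,(130,100),interpolation=cv2.INTER_AREA)
print("before");prof("scene",s)
E
python3 m3.py | grep -E "before| (-4|0|4) "
```

```text
before
scene -4  168 171 182 193 206 217 223 229 230 230 230 230 230 230| 233 232 228 224 218 209 203 200 203 210 217 222 228 229 230 230 230 230 230 230 230 230 230 231| 233 232 231 226 219 208 191 177 159 149 141 136 135 134 135 136 136 136 136 136 136 136
scene 0  141 152 172 188 206 218 225 230 230 230 230 230 230 230| 233 231 227 222 213 204 199 199 205 213 219 225 229 230 230 230 230 230 230 230 230 230 230 231| 233 233 231 227 224 212 198 182 164 152 140 136 133 132 133 133 133 134 134 134 134 135
scene 4  133 149 166 184 203 214 224 228 229 231 230 230 230 230| 231 228 224 217 206 196 191 193 200 208 218 225 228 230 230 230 230 230 230 230 230 230 230 230| 233 233 231 229 223 214 201 182 166 149 139 133 129 130 130 131 131 132 132 132 132 132
```

Emit:
arm_command --commands '[[0,[0,0.001,0],[0,0,0]],[0,[0,0.001,0],[0,0,0]],[0,[0,0,0],[0,0,0]],[0,[0,0,0],[0,0,0]]]'

```text
time_s: 26.35
tool_pos: [0.5404, 0.1463, 0.1912]
tool_rot: [3.096, 0.001, -2.948]
wrist_force: [1.7, -11.1, 0.0]
gripper_width: 0.244
finger_force: 100.0
```

```bash
python3 m2.py scene | grep -E " (-4|0|4)  "
```

```text
scene -4  101 108 125 142 163 188 205 222 229 233 235 235 235 235| 237 237 236 235 232 227 221 216 215 216 221 226 232 233 234 235 235 235 235 235 235 235 235 235| 236 235 235 231 226 218 203 188 170 158 149 143 142 141 141 141 141 142 142 142 142 142
scene 0  112 124 145 163 187 205 218 229 231 235 235 235 235 235| 237 237 235 234 230 225 220 217 216 218 223 229 232 234 235 235 235 235 235 235 235 235 235 235| 237 237 236 235 233 224 213 199 180 165 149 143 139 137 139 139 139 139 139 139 139 139
scene 4  130 147 164 179 199 211 223 228 231 234 234 235 235 235| 237 237 236 234 229 223 217 211 210 214 220 227 230 234 235 235 235 235 235 235 235 235 235 235| 237 237 237 237 234 228 220 200 181 160 147 140 135 136 136 136 136 137 137 137 136 136
```

Emit:
arm_command --commands '[[0,[0,-0.002,0],[0,0,0]],[0,[0,-0.002,0],[0,0,0]],[0,[0,-0.004,-0.0005],[0,0,0]],[0,[0,-0.008,-0.0005],[0,0,0]],[0,[0,-0.008,0],[0,0,0]],[0,[0,0,0],[1.5,0,0]],[0,[0,0,0],[1.5,0,0]],[0,[0,0,-0.035],[0,0,0]],[0,[0,0,-0.035],[0,0,0]],[0,[0,0,-0.035],[0,0,0]]]'

```text
time_s: 27.65
tool_pos: [0.5439, 0.1262, 0.2968]
tool_rot: [-3.141, -0.0, -2.946]
wrist_force: [0.4, -0.2, -2.0]
gripper_width: 0.242
finger_force: 99.5
```

```bash
python3 m2.py scene | grep -E " (-4|0|4)  "; python3 -c "
from h import *
plan([bw(0,36,0,.33,.04),(.54,-.1,.33,194,.05)],start=bw(0,36,0,.295)[:4])"
```

```text
scene -4  170 172 181 192 205 217 224 230 232 233 233 233 233 233| 235 235 233 231 227 220 215 211 212 215 221 226 231 232 233 233 233 233 233 233 234 234 234 234| 235 235 234 230 225 216 200 185 167 155 147 140 140 139 139 139 139 140 140 140 139 140
scene 0  135 144 162 179 200 214 224 231 232 234 234 234 233 233| 235 235 234 232 227 221 216 214 215 218 223 229 232 233 233 233 233 233 233 233 233 233 234 234| 235 235 235 232 229 218 206 191 172 159 144 139 136 135 136 137 137 137 137 137 138 138
scene 4  127 137 150 168 190 206 221 227 230 233 233 233 233 233| 235 235 235 233 228 223 217 212 212 216 222 228 230 233 233 233 233 233 233 233 233 233 234 234| 235 235 234 233 227 217 205 185 169 152 141 136 133 134 134 134 134 135 135 135 135 135
0 [0.0, 0.0, -0.035, np.float64(-0.0)]
1 [0.0095, -0.044, 0.0, np.float64(-0.6)]
2 [0.01, -0.044, 0.0, np.float64(-0.5)]
3 [0.0105, -0.044, 0.0, np.float64(-0.6)]
4 [0.0105, -0.0435, 0.0, np.float64(-0.5)]
5 [0.0115, -0.0435, 0.0, np.float64(-0.6)]
end [ 0.5397 -0.0999  0.33  ] 194.0
```

Emit:
arm_command --commands '[[0,[0,0,-0.035],[0,0,0]],[0,[0.0095,-0.044,0],[0,0,-0.6]],[0,[0.01,-0.044,0],[0,0,-0.5]],[0,[0.0105,-0.044,0],[0,0,-0.6]],[0,[0.0105,-0.0435,0],[0,0,-0.5]],[0,[0.0115,-0.0435,0],[0,0,-0.6]],[0,[0,0,0],[0,0,0]]]'

```text
time_s: 28.58
tool_pos: [0.5399, -0.1017, 0.3304]
tool_rot: [-3.141, -0.0, -2.901]
wrist_force: [0.3, 0.3, -2.2]
gripper_width: 0.239
finger_force: 99.8
```

```bash
python3 m.py | head -3 | cut -c1-110; python3 m2.py top
```

```text
props board mm [(np.float64(0.0), np.float64(160.0), np.float32(0.90092945)), (np.float64(-1.5), np.float64(10
-3 [105, 105, 104, 101, 98, 113, 141, 173, 201, 219, 233, 234, 234, 235, 235, 235, 235, 235, 235, 235, 235, 23
-1 [105, 105, 104, 100, 99, 117, 145, 179, 205, 224, 235, 234, 234, 234, 234, 235, 235, 235, 235, 235, 235, 23
top -12  106 106 107 108 107 105 107 107 112 145 184 222 231 232| 237 237 237 236 236 240 239 220 191 155 129 113 101 103 124 157 188 208 223 236 236 235 235 235| 237 237 237 237 237 237 240 244 227 193 156 130 123 127 140 150 147 139 132 129 126 125
top -8  106 106 105 106 102 102 116 133 160 192 218 237 236 237| 237 237 236 236 236 236 239 250 249 225 189 155 130 130 163 208 236 236 235 236 235 235 235 235| 236 236 236 236 237 237 238 238 235 228 208 180 155 153 168 170 160 145 135 129 125 126
top -4  105 105 105 103  97 108 134 166 197 217 233 236 235 236| 237 237 237 237 237 237 237 238 232 223 206 185 176 184 207 230 237 235 236 235 235 235 235 235| 236 236 236 236 236 236 236 236 237 236 231 226 210 194 172 149 134 122 122 122 123 124
top 0  104 105 1
[... 280 characters left out ...]
235 235 236 235| 237 237 237 237 237 238 238 236 236 220 185 159 168 199 225 232 234 235 234 234 234 234 234 234| 235 235 235 236 236 236 236 236 236 238 240 223 200 176 160 151 138 132 126 122 120 120
top 8   95  99 102 104 102 100 110 128 161 195 224 238 235 234| 236 236 236 236 236 237 234 234 228 200 166 144 147 171 200 221 235 236 234 234 234 234 234 234| 235 235 236 236 236 236 237 237 236 236 223 193 163 145 145 144 137 132 126 123 121 121
top 12   85  87  88  92  94  98  99 102 111 124 158 192 219 234| 236 236 235 236 243 242 221 194 158 134 116 100  98 114 144 186 216 228 235 235 234 234 234 234| 235 235 236 236 236 237 240 234 223 210 184 158 142 151 166 164 153 138 128 121 118 119
```

The gap is now under 1 mm, so the props are closed up. Before inserting, I'll check numerically that the pusher is still upright in the grip.

```bash
python3 - <<'E'
from h import *
s=bot.camera("scene");st=bot.state();p=st["tool_pos"]
hsv=cv2.cvtColor(s,cv2.COLOR_BGR2HSV);m=((hsv[...,0]<14)&(hsv[...,1]>190)&(hsv[...,2]>110)).astype(np.uint8)
for k in(0,-.1165):
    ax=np.array([[p[0],p[1],p[2]-.168+h] for h in(.068,.10,.13,.16)]);print(k,proj("scene",ax,k).round(1).tolist())
q=proj("scene",ax,-.1165);x0,x1=int(q[:,0].min())-25,int(q[:,0].max())+25
for r in range(int(q[:,1].min())-6,int(q[:,1].max())+12,4):
    c=np.where(m[r,x0:x1])[0]; print(r,(c.min()+x0,c.max()+x0,len(c)) if len(c) else None)
plan([(.606,-.3335,.33,197.2,.05),(.606,-.3335,.18,197.2,.03)],start=(.5397,-.0999,.33,194))
E
```

```text
0 [[266.7, 152.6], [266.6, 142.9], [266.4, 133.3], [266.2, 123.1]]
-0.1165 [[266.8, 152.7], [266.6, 143.0], [266.5, 133.5], [266.3, 123.5]]
117 (np.int64(262), np.int64(268), 7)
121 (np.int64(262), np.int64(268), 7)
125 (np.int64(262), np.int64(269), 7)
129 (np.int64(262), np.int64(269), 8)
133 (np.int64(262), np.int64(269), 8)
137 (np.int64(263), np.int64(269), 6)
141 (np.int64(263), np.int64(269), 7)
145 (np.int64(264), np.int64(269), 6)
149 (np.int64(263), np.int64(268), 5)
153 (np.int64(263), np.int64(268), 6)
157 None
161 None
0 [-0.0015, -0.0485, 0.0, -0.6]
1 [-0.001, -0.0485, 0.0, -0.7]
2 [-0.0005, -0.0485, 0.0, -0.6]
3 [0.0, -0.0485, 0.0, -0.7]
4 [0.0005, -0.049, 0.0, -0.6]
5 [0.0, 0.0, 0.025, -0.0]
6 [0.0, 0.0, 0.025, -0.0]
7 [0.0, 0.0, 0.025, -0.0]
8 [0.0, 0.0, 0.025, -0.0]
9 [0.0, 0.0, 0.025, -0.0]
10 [0.0, 0.0, 0.025, -0.0]
end [ 0.6062 -0.3337  0.18  ] 197.2
```

Emit:
arm_command --commands '[[0,[-0.0015,-0.0485,0],[0,0,-0.6]],[0,[-0.001,-0.0485,0],[0,0,-0.7]],[0,[-0.0005,-0.0485,0],[0,0,-0.6]],[0,[0,-0.0485,0],[0,0,-0.7]],[0,[0.0005,-0.049,0],[0,0,-0.6]],[0,[0,0,0],[0,0,0]],[0,[0,0,0],[0,0,0]],[0,[0,0,0],[0,0,0]]]'

```text
time_s: 29.72
tool_pos: [0.6067, -0.3316, 0.3312]
tool_rot: [-3.142, 0.0, -2.84]
wrist_force: [-1.1, -0.0, -2.1]
gripper_width: 0.247
finger_force: 100.1
```

Emit:
arm_command --commands '[[0,[0,0,0.02],[0,0,0]],[0,[0,0,0.025],[0,0,0]],[0,[0,0,0.025],[0,0,0]],[0,[0,0,0.025],[0,0,0]],[0,[0,0,0.025],[0,0,0]],[0,[0,0,0.02],[0,0,0]],[0,[0,0,0.008],[0,0,0]],[0,[0,0,0],[0,0,0]],[0,[0,0,0],[0,0,0]]]'

```text
time_s: 30.85
tool_pos: [0.607, -0.3334, 0.184]
tool_rot: [-3.14, 0.001, -2.842]
wrist_force: [0.1, 0.1, -1.8]
gripper_width: 0.249
finger_force: 100.1
```

Emit:
arm_command --commands '[[0,[0,0,0.003],[0,0,0]],[0,[0,0,0.002],[0,0,0]],[0,[0,0,0],[0,0,0]],[0,[0,0,0],[0,0,0]]]'

```text
time_s: 31.35
tool_pos: [0.6063, -0.3334, 0.1777]
tool_rot: [3.142, -0.0, -2.842]
wrist_force: [-0.3, -0.9, -1.5]
gripper_width: 0.246
finger_force: 100.4
```

Emit:
arm_command --commands '[[0,[0,0,0.0015],[0,0,0]],[0,[0,0,0],[0,0,0]],[0,[0,0,0],[0,0,0]]]'

```text
time_s: 31.72
tool_pos: [0.6066, -0.3335, 0.1775]
tool_rot: [-3.141, 0.001, -2.842]
wrist_force: [-1.6, 0.8, 6.1]
gripper_width: 0.245
finger_force: 101.1
```

Emit:
arm_command --commands '[[0,[0,0,-0.001],[0,0,0]],[0,[0,0,0],[0,0,0]],[0.024,[0,0,0],[0,0,0]],[0.03,[0,0,0],[0,0,0]],[0.045,[0,0,0],[0,0,0]],[0.065,[0,0,0],[0,0,0]],[0.085,[0,0,0],[0,0,0]],[0.085,[0,0,0],[0,0,0]],[0.085,[0,0,0],[0,0,0]]]' --newtons 20

```text
time_s: 32.85
tool_pos: [0.6064, -0.3334, 0.1772]
tool_rot: [-3.142, 0.0, -2.842]
wrist_force: [-1.1, -0.2, 0.3]
gripper_width: 0.997
finger_force: 0.0
```

Emit:
arm_command --commands '[[0.085,[0,0,-0.015],[0,0,0]],[0.085,[0,0,-0.03],[0,0,0]],[0.085,[0,0,-0.04],[0,0,0]],[0.085,[0,0,-0.04],[0,0,0]],[0.085,[0,0,-0.03],[0,0,0]],[0.085,[0,0,0],[0,0,0]]]'

```text
time_s: 33.6
tool_pos: [0.6076, -0.3341, 0.3367]
tool_rot: [-3.137, 0.005, -2.842]
wrist_force: [0.5, -0.7, 0.3]
gripper_width: 0.993
finger_force: 0.0
```

```bash
python3 -c "
from h import *
plan([(.42,.05,.33,190,.05)])"
```

```text
0 [0.0075, 0.047, 0.0005, np.float64(0.8)]
1 [0.008, 0.0465, 0.001, np.float64(0.8)]
2 [0.0085, 0.047, 0.0005, np.float64(0.8)]
3 [0.009, 0.0465, 0.001, np.float64(0.8)]
4 [0.01, 0.0465, 0.0005, np.float64(0.8)]
5 [0.0105, 0.0465, 0.001, np.float64(0.8)]
6 [0.0115, 0.046, 0.0005, np.float64(0.8)]
7 [0.0115, 0.046, 0.001, np.float64(0.8)]
8 [0.0125, 0.0455, 0.0005, np.float64(0.8)]
end [0.4203 0.0498 0.3302] -170.0
```

Moving clear for a final numeric check.

Emit:
arm_command --commands '[[0.085,[0.0075,0.047,0],[0,0,0.8]],[0.085,[0.008,0.0465,0],[0,0,0.8]],[0.085,[0.0085,0.047,0],[0,0,0.8]],[0.085,[0.009,0.0465,0],[0,0,0.8]],[0.085,[0.01,0.0465,0],[0,0,0.8]],[0.085,[0.0105,0.0465,0],[0,0,0.8]],[0.085,[0,0,0],[0,0,0]],[0.085,[0,0,0],[0,0,0]]]'

```text
time_s: 34.6
tool_pos: [0.4815, -0.0772, 0.3321]
tool_rot: [-3.141, 0.0, -2.925]
wrist_force: [-0.1, -0.7, -0.1]
gripper_width: 0.995
finger_force: 0.0
```

```bash
python3 - <<'E'
from h import *
t0=cv2.imread("pics/top0.png");t=bot.camera("top");cv2.imwrite("pics/f.png",t)
def stats(i):
    h=cv2.cvtColor(i,cv2.COLOR_BGR2HSV);o=((h[...,0]<14)&(h[...,1]>215)&(h[...,2]>150));r=np.zeros_like(o);r[195:240,370:425]=o[195:240,370:425]
    b=(h[...,0]>105)&(h[...,0]<125)&(h[...,1]>150);rb=np.zeros_like(b);rb[250:310,360:420]=b[250:310,360:420]
    pk=(h[...,0]>160)&(h[...,0]<178)&(h[...,1]>100);pk[:130]=0;pk[160:]=0
    return [(np.argwhere(m).mean(0)[::-1].round(1),int(m.sum())) if m.any() else None for m in(r,rb,pk[:,:250],pk[:,250:310])]
print(stats(t0));print(stats(t))
d=cv2.absdiff(t0[190:260,360:430],t[190:260,360:430]).max(2);print("crock region px changed >60:",(d>60).sum())
print("predicted handle top",proj("top",[[.607,-.333,.218]]))
E
python3 m.py | head -1; python3 m2.py top | grep " 0  "
```

```text
[(array([404.7, 214.7]), 232), (array([390.3, 277.5]), 967), (array([190.9, 139.8]), 40), (array([ 38.8, 148.1]), 42)]
[(array([406.3, 214.6]), 226), (array([390.4, 277.6]), 980), (array([190.9, 139.7]), 41), (array([ 38.8, 148.1]), 42)]
crock region px changed >60: 913
predicted handle top [[412.97502151 210.27279888]]
props board mm [(np.float64(0.0), np.float64(159.5), np.float32(0.89775836)), (np.float64(-1.5), np.float64(103.5), np.float32(0.8887917))]
top 0  103 103 103  99 100 114 137 172 200 223 233 232 233 233| 234 234 234 234 235 235 235 234 236 234 216 194 185 199 219 229 231 233 232 232 232 232 232 231| 234 234 234 234 234 234 234 234 235 234 232 220 198 177 155 144 135 127 124 120 120 120
```

```bash
python3 - <<'E'
import cv2,numpy as np
for f in("top0","f"):
    i=cv2.imread(f"pics/{f}.png");h=cv2.cvtColor(i,cv2.COLOR_BGR2HSV)[185:260,365:435].astype(int)
    o=(h[...,0]<14)&(h[...,1]>205)&(h[...,2]>120);p=np.argwhere(o);print(f,"orange rows",p[:,0].min()+185,p[:,0].max()+185,"cols",p[:,1].min()+365,p[:,1].max()+365)
    g=cv2.cvtColor(i,cv2.COLOR_BGR2GRAY)[185:260,365:435];print(g.mean())
    for r in (215,225,235): print(r,h[r-185,:,1][::2].tolist())
a,b=[cv2.cvtColor(cv2.imread(f"pics/{f}.png"),cv2.COLOR_BGR2LAB)[...,1][190:250,368:424].astype(np.float32) for f in("top0","f")]
print("shift (chroma)",cv2.phaseCorrelate(a,b,cv2.createHanningWindow((56,60),cv2.CV_32F)))
E
```

```text
top0 orange rows 205 225 cols 392 418
102.47961904761905
215 [133, 133, 133, 133, 133, 135, 153, 157, 158, 156, 125, 109, 111, 110, 118, 189, 219, 217, 220, 219, 219, 220, 210, 215, 218, 220, 160, 129, 132, 110, 170, 159, 136, 149, 166]
225 [131, 132, 134, 134, 139, 159, 161, 160, 159, 159, 157, 158, 126, 113, 122, 208, 155, 120, 110, 111, 127, 152, 154, 150, 161, 159, 154, 131, 130, 130, 133, 131, 133, 134, 135]
235 [135, 135, 134, 132, 133, 134, 151, 159, 158, 158, 161, 159, 160, 159, 156, 158, 157, 157, 155, 155, 158, 159, 160, 149, 130, 131, 130, 130, 134, 130, 132, 132, 134, 135, 132]
f orange rows 205 224 cols 394 420
113.25047619047619
215 [133, 132, 132, 132, 133, 135, 154, 157, 159, 157, 151, 107, 110, 111, 113, 125, 200, 218, 220, 222, 218, 219, 219, 210, 218, 220, 213, 153, 129, 108, 156, 164, 142, 147, 162]
225 [133, 133, 134, 134, 139, 159, 159, 159, 159, 158, 156, 156, 156, 106, 111, 131, 201, 140, 111, 111, 110, 130, 151, 150, 161, 158, 154, 130, 130, 130, 131, 131, 131, 130, 130]
235 [134, 133, 134, 133, 133, 132, 148, 158, 156, 159, 160, 158, 160, 160, 158, 156, 157, 157, 156, 149, 156, 158, 159, 146, 131, 128, 130, 129, 133, 130, 131, 131, 135, 135, 133]
shift (chroma) ((1.0613303525269195, 0.06383499897521006), 0.9228472693761189)
```

The crock, pot and nozzles are unmoved. The pusher stands upright in the crock, about 4 mm from its original spot, and the props are closed up. Handing in.

```bash
python3 -c "
from rig import bot
print(bot.sign_off())"
```

```text
the job is handed in; nothing more can be done
None
```

The job is handed in at about 35 s: both props stand upright in single file against the blue stop (camera gap under 1 mm), and the pusher is back head down in the crock, with the crock, pot and nozzles unmoved.

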